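# Square up a spray can in the venting jig

### The arm

A 6-joint arm with a two-finger parallel gripper is mounted at the origin on the work surface. World frame = base frame: x ahead of the robot, y to its left, z up, the work surface at z = 0. Lengths are in mm, angles in rad, forces in N, time in s.
With the tool pointing down it reaches from about 350 to 775 mm from the base axis. Payload 7.3 kg.
Tool frame: the origin (TCP) lies at the very end of the fingers, on their centre line; the grasp point (between the pads) lies 19 mm behind it; z points along the fingers, y is the line along which they close (so a half turn about z gives the same grasp; the last joint's range is limited). The gripper opens to 92 mm and grips with 3 to 60 N. Pads are 19 mm wide; open, the fingers measure 130 mm over their backs; the gripper's body (75 mm by 190 mm) begins 47 mm behind the grasp point.
Start: joints at [1.006, 0.342, 1.524, -0, 1.275, -0.146], TCP at [213.487, 479.654, 226.741] pointing down, gripper open.
Joint ranges: [-2.53, 2.53], [-0.77, 2.02], [0.04, 2.7], [-1, 4.14], [0.28, 2.66], [-3.11, 3.11]. Speed limits (rad/s): [2.57, 2.57, 3.14, 3.14, 3.14, 3.14].

### API

Orientations are given as [roll, pitch, yaw] about the fixed x, y, z axes, in that order (R = Rz(yaw) Ry(pitch) Rx(roll)).
In Python, from plant import bot gives the robot as it stands.
- The arm moves only by the tool jog_arm, never from a script. Its argument "targets" is a list of rows, each an object with "xyz": the shift along the tool's x, y, z as a fraction of full scale, a list of three; "spin": the turn about the tool's z as a fraction of full scale. In form: [{"xyz": [x, y, z], "spin": spin}, ...]. A call has exactly 10 rows; each row shifts and turns the commanded pose from where the row before left it, along the tool's axes as they then stand; what a row does not reach is not made up. Full scale, the value 1, is 80 mm for a shift and 0.1 rad for a turn. A row lasts 1/8 s, in which the tool goes at most 62.5 mm and 10.7 degrees, less where a joint would pass 70% of its speed; a pose out of reach is approached as far as the arm can. A call with a number of a shift or a turn outside -1 to 1 is refused whole. A call with a gripper value outside its range is refused whole. "gripper" is the opening in per cent of the stroke, from 0 (shut) to 100 (fully open), set as the call begins (left out, the last holds). The fingers move at their own pace and stop on an object; the grip force is fixed at half the most. Time passes only in rows, so rows that do not move let the fingers close, or fill a call up. It gives the time, the measured TCP pose, the force, the opening and the grip force at its end, in the units of the state.
- bot.get_obs(): the state, without advancing time (a new reading comes with each control period).
- bot.capture(name): name is "scene" or "top"; returns the picture (480x640x3 uint8, blue, green, red); there is no depth.
- bot.get_calibration(name): a dict with "vfov" (degrees; the focal length in pixels is half the picture's height over the tangent of half this angle, whatever the lens; pixels are square), "cx", "cy" (the principal point, pixels), "eye" and "rotation" of the camera in the world. Camera axes: x right, y down, z forward; pixel columns grow to the right and rows downward; lengths in mm; the calibration is good to about 2 mm. A picture is of the moment at which its call begins. get_calibration takes no time and is no camera call.
- bot.close_job(): hands the job in; it is judged then, once.
The state is a dict: "time": time; "joint_positions": joint angles; "dq": joint speeds; "tau": joint torques, N m; "tool_pos": TCP position; "tcp_rot": TCP orientation; "contact_force": force on the tool from outside, world axes, zero at the start; "moment": the same for the moment, N m; "grip_width": finger opening in mm; "finger_force": force on a finger pad.
Only numpy, scipy, OpenCV 4.12 (cv2) and the standard library are available. Lean on these libraries where they do the work, as an engineer would, in place of code of your own. Each camera call takes 0.05 s, during which the arm holds its last target. There are 200 camera calls.

### The job

Lay the upright spray can on its side in the V-cradle of the jig, cap towards the end stop, and let go of it. Then take the L-shaped square by its wooden grip, set it flat on the jig's plate and press it into the corner between the long fence and the can's bottom, so that the can is pushed home against the end stop and the square sits flush on both the fence and the can. Finish while still holding the square pressed there, and do not disturb the other things on the table.

Things in the scene. Friction and masses are not known exactly. Their poses are not given: they have to be found in the camera images.
- jig: Fixed jig: grey plate 340 x 210 mm, 10 mm thick, carrying the cradle, stop and fence. Origin: centre of the plate's underside, on the table; x, y along its long and short sides, z up; x points roughly away from the robot.
- cradle (a point): Cradle of the jig: two black 90-degree V saddles, each 14 mm thick, tops 39 mm above the table, at jig x = -70 and 15 mm, open between. This point is on the axis of a can lying in it (along jig x), midway between the saddles: jig x = -27.5, y = -40, z = 48 mm. Axes as the jig's.
- stop: End stop: steel block fixed on the jig, 70 mm wide, top 54 mm above the table. Origin: foot (on top of the plate) of its face, at jig x = -130, y = -40 mm, which looks to +x. The can is home when the flat end of its cap touches it; the can's bottom, facing jig +x, is then at jig x = 35 mm.
- fence: Fence: steel bar fixed on the jig, 175 mm long (jig x = -10 to 165 mm), 16 mm thick, top 40 mm above the table. Origin: foot (on top of the plate) of the middle of its face, at jig x = 77.5, y = 50 mm, which looks to -y; axes as the jig's.
- can: White spray can, the only slim can with a cap, standing upright at the start: body 52 mm diameter and 130 mm long, then a cap 34 mm diameter and 35 mm long, 165 mm in all, 0.15 to 0.31 kg. Origin: centre of its flat bottom; z along its axis towards the cap.
- can_top (a point): Centre of the flat end of the can's cap, 165 mm from the bottom.
- square: L-shaped aluminium square, about 0.4 kg, flat on the table; walls 10 mm thick, 44 mm high. Origin: underside, below the grip; z up. In its frame (mm): short wall along x from -14 to 86, outer face at y = 50, goes to the fence; long wall along y from -70 to 50, outer face at x = -24, goes to the can. In place its axes are the jig's and its origin is at jig x = 59, y = 0, z = 10.
- grip (a point): Top centre of the square's upright wooden grip: a 28 x 28 mm post with sides along the square's x and y, top 98 mm above the square's underside, free to take above the 44 mm walls.
- tin: Bystander: paint tin, 86 mm diameter, 75 mm high. Origin at its underside.
- tin_small: Bystander: small paint tin, 66 mm diameter, 55 mm high. Origin at its underside.
- solvent: Bystander: white plastic bottle, 76 mm diameter, 170 mm high. Origin at its underside.
- cleaner: Bystander: grey plastic bottle, 60 mm diameter, 150 mm high. Origin at its underside.
- jar: Bystander: amber glass jar, 64 mm diameter, 70 mm high. Origin at its underside.
- screwdriver: Bystander: screwdriver lying on the table, about 200 mm long. Origin at its underside.
- brush: Bystander: brush lying on the table, about 200 mm long. Origin at its underside.
Things that resemble listed ones, but are neither listed nor needed, are in the scene too. What is shaped like the square but black or red is not meant.

How it is judged (in metres and radians):
On the way:
1. the can lies in both saddles of the cradle, cap towards the stop, let go (angle between the z axis of can and the x axis of jig, either way round below 0.06 rad and y of can in the frame of jig between -0.046 and -0.034 m and z of can in the frame of jig between 0.043 and 0.053 m and x of can_top in the frame of jig below -0.05 m and contact force between the fingers and can below 0.1 N and linear speed of can below 0.02 m/s), for 0.2 s.
At the end, for the whole second after the job is handed in: Can in the cradle (6 mm, 0.06 rad), cap on the stop (4 mm of home, over 1 N); square flat on the plate (4 mm, 2 degrees), turned within 1.5 degrees of the jig, pressing on the fence and on the can's bottom with over 1 N each; gripper holding it with over 2 N; all at rest (angle between the z axis of can and the x axis of jig, either way round below 0.06 rad and y of can in the frame of jig between -0.046 and -0.034 m and z of can in the frame of jig between 0.043 and 0.053 m and x of can_top in the frame of jig below -0.05 m and x of can in the frame of jig below 0.039 m and contact force between can and stop above 1 N and contact force between square and can above 1 N and contact force between square and fence above 1 N and x of square in the frame of jig below 0.063 m and y of square in the frame of jig above -0.003 m and z of square in the frame of jig below 0.014 m and angle between square's own z axis and vertical below 0.035 rad and angle between the x axis of square and the x axis of jig, either way round below 0.026 rad and contact force between the fingers and square above 2 N and linear speed of each of square, can below 0.01 m/s); the arm keeps its last pose, push and grip.
It fails at once if a bystander is moved more than 30 mm (distance of any of tin, tin_small, solvent, cleaner, jar, screwdriver, brush from where it was at the start of the episode above 0.03 m).
It also fails if it takes over 67 s, if anything falls off the work surface, if the arm or the gripper's body presses on something with over 40 N, if the wrist force passes 120 N, or if a joint passes its speed limit or range.

## Working session

There is one attempt and no reset: what is moved stays moved. The work goes in short steps, Python scripts to look and compute and a tool call to move; the robot and the scene stay as the last step left them, time stands still between calls to the robot, and variables do not carry over. Pictures are saved under pics/ and viewed, at most 10 in all, crops included, and the job is handed in when it is done.

Besides the shell and the picture viewer there is one more tool, called after "Call:" by a JSON object that holds its "api" and its "payload", one argument or row to a line. jog_arm: Moves the arm, as the interface text tells. Shift numbers are shares of 80 mm and turn numbers shares of 0.1 rad, none past 1 either way. Its arguments: {"type":"object","properties":{"targets":{"type":"array","items":{"type":"object","properties":{"xyz":{"type":"array","items":{"type":"number"}},"spin":{"type":"number"}}}},"gripper":{"type":"number"}},"required":["targets"]}

```bash
mkdir -p pics; ls; python3 - <<'E'
from plant import bot
import cv2
for n in("scene","top"):
    cv2.imwrite(f"pics/{n}0.png",bot.capture(n)); print(n,bot.get_calibration(n))
print(bot.get_obs())
E
```

```text
pics
scene {'vfov': 56.575455829143664, 'cx': 312.84871985312975, 'cy': 238.40006797134646, 'eye': array([1262.72774087,   81.39062143,  918.47019714]), 'rotation': array([-2.38986505,  0.01494011,  1.68880197])}
top {'vfov': 50.19425127218375, 'cx': 323.1049066282964, 'cy': 236.1964342916964, 'eye': array([ 408.99915745,  -11.05924698, 1434.09548204]), 'rotation': array([-3.06747771,  0.00650138, -1.54739831])}
{'time': 0.1, 'joint_positions': array([ 1.00598761e+00,  3.42675114e-01,  1.52490218e+00, -3.74613742e-06,
        1.27542074e+00, -1.45984774e-01]), 'dq': array([ 0.00089127, -0.00096084, -0.00370003,  0.00082529, -0.00055165,
       -0.00041624]), 'tau': array([ 2.51364130e-03, -4.32007742e+01, -2.44693977e+01,  7.19201728e-02,
        5.25799650e-02, -1.05009080e-04]), 'tool_pos': array([213.28841715, 479.32672541, 226.1097569 ]), 'tcp_rot': array([-3.14020170e+00, -2.00891703e-04,  2.72276966e+00]), 'contact_force': array([-0.1527414, -0.5639858, -0.0579585]), 'moment': array([ 0.01598396, -0.0345612 ,  0.01365493]), 'finger_force': 0.0, 'grip_width': 91.51714973651113}
```

View pics/scene0.png

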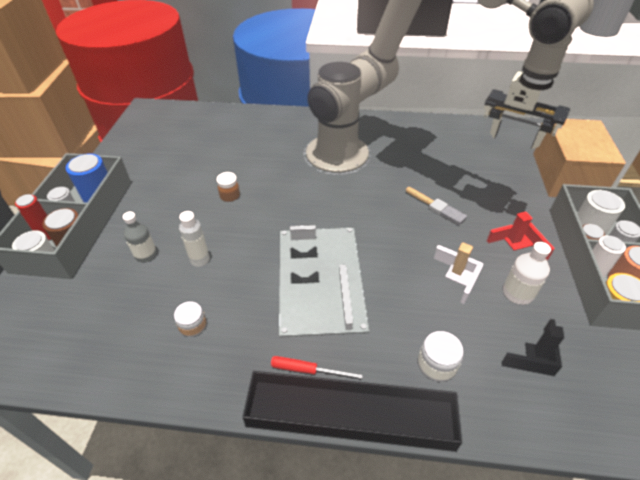

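View pics/top0.png

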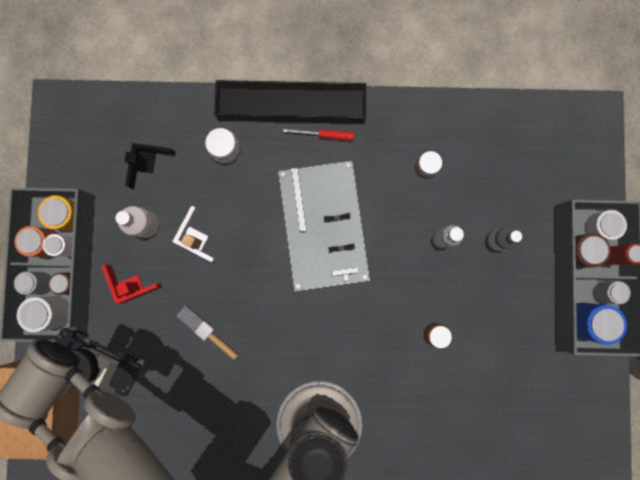

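The can candidates are the white slim bottle at scene (195,240) / top (448,237) and the grey cleaner at scene (140,238). The silver square is at scene (460,265) / top (195,238); the black and red L's are decoys. I'll enlarge to confirm.

```bash
cat > h.py <<'E'
import numpy as np, cv2
from scipy.spatial.transform import Rotation as R
from plant import bot
def cam(n):
    c=bot.get_calibration(n); f=240/np.tan(np.radians(c["vfov"])/2)
    return f,c["cx"],c["cy"],np.array(c["eye"]),R.from_euler("xyz",c["rotation"]).as_matrix()
def px2w(n,uv,z):
    f,cx,cy,e,M=cam(n); uv=np.atleast_2d(np.array(uv,float))
    d=np.c_[(uv[:,0]-cx)/f,(uv[:,1]-cy)/f,np.ones(len(uv))]@M.T
    return e+d*((z-e[2])/d[:,2])[:,None]
def w2px(n,p):
    f,cx,cy,e,M=cam(n); q=(np.atleast_2d(np.array(p,float))-e)@M
    return np.c_[f*q[:,0]/q[:,2]+cx,f*q[:,1]/q[:,2]+cy]
def crop(img,x,y,w,h,k):
    o=cv2.resize(img[y:y+h,x:x+w],None,fx=k,fy=k,interpolation=cv2.INTER_CUBIC)
    for i in range(0,w,10): cv2.line(o,(i*k,0),(i*k,6 if (x+i)%20 else 12),(0,255,255),1); 
    for i in range(0,w,20): cv2.putText(o,str(x+i),(i*k,22),0,.35,(0,255,255),1)
    for i in range(0,h,10): cv2.line(o,(0,i*k),(8,i*k),(0,255,255),1); cv2.putText(o,str(y+i),(10,i*k+4),0,.35,(0,255,255),1)
    return o
E
python3 - <<'E'
from h import *
t=cv2.imread("pics/top0.png"); s=cv2.imread("pics/scene0.png")
r=np.vstack([crop(t,160,200,72,60,5)if 0 else crop(t,160,204,72,60,5),crop(s,120,205,90,75,4)])
cv2.imwrite("pics/c1.png",np.hstack([crop(t,270,155,110,150,4),r]))
l=np.vstack([crop(t,425,220,100,40,4),crop(s,430,235,80,70,5)])
rr=crop(s,270,220,100,125,4)
H=max(l.shape[0],rr.shape[0]); P=lambda a:cv2.copyMakeBorder(a,0,H-a.shape[0],0,0,0)
cv2.imwrite("pics/c2.png",np.hstack([P(l),P(rr)]))
E
```

```text
(no output)
```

View pics/c1.png

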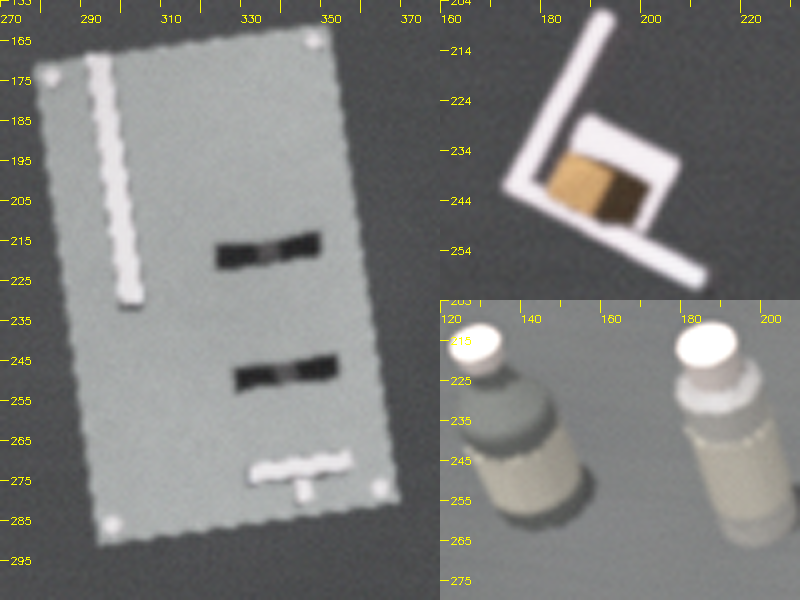

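View pics/c2.png

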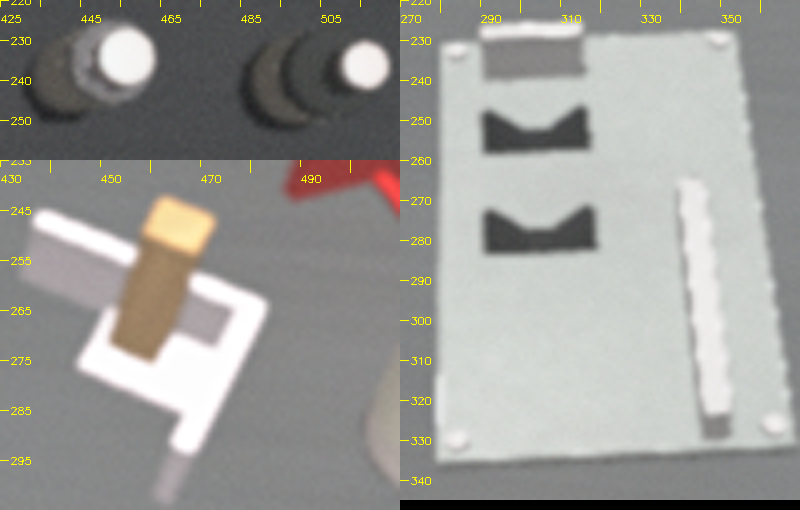

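The can is confirmed: slim white body with a narrower cap, cap top at scene (186.8,216.2) and top (456.8,233.8). The grey one with a shoulder is the cleaner. The aluminium square has its corner at top (172.4,241.4) and grip top at (188.2,240.2).

```bash
cat > fit.py <<'E'
from h import *
from scipy.optimize import least_squares
def fit(pts,x0):   # pts: (cam, uv, local xyz)
    def res(x):
        c,s=np.cos(x[2]),np.sin(x[2]); r=[]
        for n,uv,l in pts:
            r+=list(w2px(n,[c*l[0]-s*l[1]+x[0],s*l[0]+c*l[1]+x[1],l[2]])[0]-uv)
        return r
    o=least_squares(res,x0,loss="soft_l1"); return o.x,np.round(np.array(res(o.x)).reshape(-1,2),1)
E
python3 - <<'E'
from fit import *
J=[("top",(279.5,171.2),(170,105,10)),("top",(352.5,161),(170,-105,10)),("top",(370,280.5),(-170,-105,10)),("top",(294.5,291.2),(-170,105,10)),
("scene",(280.2,230.5),(-170,-105,10)),("scene",(354.2,227.8),(-170,105,10)),("scene",(369.2,331.8),(170,105,10)),("scene",(279.2,335),(170,-105,10))]
S=[("top",(188.2,240.2),(0,0,98)),("top",(172.4,241.4),(-24,50,44)),("top",(211,262),(-24,-70,44)),("top",(192,205.7),(86,50,44)),
("scene",(466.1,248.2),(0,0,98)),("scene",(483.4,263.6),(-24,50,44)),("scene",(437.6,245),(-24,-70,44)),("scene",(468,294),(86,50,44))]
for n in "top","scene":
    for P,x0 in((J,[570,0,.1]),(S,[550,370,-.4])):
        x,r=fit([p for p in P if p[0]==n],x0); print(n,np.round(x,3),r.tolist())
print(fit(J,[570,0,.1])[0],fit(S,[550,370,-.4])[0])
C=[("top",(456.8,233.8),(0,0,165)),("scene",(186.8,216.2),(0,0,165))]
print("can",px2w(C[0][0],C[0][1],165),px2w(C[1][0],C[1][1],165))
print("others base top-cam:", px2w("scene",[(229,193),(140,255)],0))
E
```

```text
top [ 5.44644e+02 -1.24900e+00  1.59000e-01] [[-0.6, -0.3], [0.3, -0.1], [-0.0, 0.4], [0.3, 0.0]]
top [ 4.88147e+02  3.54346e+02 -4.62000e-01] [[-0.6, 0.5], [0.2, -0.2], [0.2, -0.2], [0.1, 0.0]]
scene [5.50863e+02 3.05500e+00 1.58000e-01] [[0.2, -0.1], [-0.0, -0.3], [0.0, -0.2], [-0.2, 0.5]]
scene [494.904 355.553  -6.736] [[-0.4, -0.4], [-0.3, 0.3], [0.6, 0.3], [0.2, -0.1]]
[5.47021261e+02 1.08333023e+00 1.60109717e-01] [ 4.90808582e+02  3.55371779e+02 -4.56335430e-01]
can [[ 516.57033116 -331.97985458  165.        ]] [[ 522.80661434 -327.51738186  165.        ]]
others base top-cam: [[ 2.45723048e+02 -3.17273631e+02  1.13686838e-13]
 [ 5.22870543e+02 -4.98139390e+02  0.00000000e+00]]
```

```bash
cat > plan.py <<'E'
import json,sys,os
from h import *
# state: commanded pose
def load(): return json.load(open("cmd.json"))
def plan(wps,save=True,pad=True):
    """wps: list of (x,y,z,yaw,nrows) world; prints rows of tool-axis moves, tracks commanded pose"""
    p=load(); x=np.array(p[:3]); yaw=p[3]; rows=[]
    for *t,w,n in wps:
        t=np.array(t,float)
        for k in range(n):
            dw=(w-yaw)/(n-k); d=(t-x)/(n-k)
            M=R.from_euler("xyz",[np.pi,0,yaw]).as_matrix()
            f=np.round(M.T@d/80,2); s=round(-dw/.1,2)
            x=x+M@f*80; yaw-=s*.1; rows.append({"xyz":f.tolist(),"spin":s})
    while pad and len(rows)%10: rows.append({"xyz":[0,0,0],"spin":0})
    for i in range(0,len(rows),10): print(json.dumps(rows[i:i+10]).replace(".0,",",").replace(".0]","]").replace('0.','.').replace("-0,","0,"))
    print("end",np.round(x,1),round(yaw,4)); 
    m=max(abs(v) for r in rows for v in r["xyz"]+[r["spin"]]); print("max",m)
    if save: json.dump([*x.tolist(),yaw],open("cmd.json","w"))
E
echo '[213.487,479.654,226.741,2.7228]' > cmd.json
python3 -c "
from plan import *
plan([(400,80,240,3.302,10),(519.7,-329.7,230,3.302,10)])"
```

```text
[{"xyz": [-.42, -.36, -.02], "spin": -.58}, {"xyz": [-.39, -.39, -.02], "spin": -.58}, {"xyz": [-.37, -.41, -.02], "spin": -.58}, {"xyz": [-.35, -.43, -.02], "spin": -.58}, {"xyz": [-.32, -.45, -.01], "spin": -.58}, {"xyz": [-.3, -.46, -.02], "spin": -.58}, {"xyz": [-.27, -.48, -.01], "spin": -.58}, {"xyz": [-.24, -.5, -.02], "spin": -.58}, {"xyz": [-.21, -.51, -.01], "spin": -.58}, {"xyz": [-.18, -.51, -.02], "spin": -.57}]
[{"xyz": [-.07, -.53, .01], "spin": -.0}, {"xyz": [-.07, -.53, .01], "spin": -.0}, {"xyz": [-.06, -.53, .01], "spin": -.0}, {"xyz": [-.07, -.53, .01], "spin": -.0}, {"xyz": [-.06, -.53, .01], "spin": -.0}, {"xyz": [-.07, -.53, .02], "spin": -.0}, {"xyz": [-.06, -.53, .01], "spin": -.0}, {"xyz": [-.07, -.53, .02], "spin": -.0}, {"xyz": [-.06, -.53, .01], "spin": -.0}, {"xyz": [-.07, -.53, .02], "spin": -.0}]
end [ 519.9 -329.8  229.9] 3.3018
max 0.58
```

Call:
{"api": "jog_arm", "payload": {
  "targets": [
    {"xyz": [-0.42, -0.36, -0.02], "spin": -0.58},
    {"xyz": [-0.39, -0.39, -0.02], "spin": -0.58},
    {"xyz": [-0.37, -0.41, -0.02], "spin": -0.58},
    {"xyz": [-0.35, -0.43, -0.02], "spin": -0.58},
    {"xyz": [-0.32, -0.45, -0.01], "spin": -0.58},
    {"xyz": [-0.3, -0.46, -0.02], "spin": -0.58},
    {"xyz": [-0.27, -0.48, -0.01], "spin": -0.58},
    {"xyz": [-0.24, -0.5, -0.02], "spin": -0.58},
    {"xyz": [-0.21, -0.51, -0.01], "spin": -0.58},
    {"xyz": [-0.18, -0.51, -0.02], "spin": -0.57}
  ],
  "gripper": 100
}}

```text
time: 1.35
tool_pos: [400.4, 78.9, 240.2]
tcp_rot: [3.141, -0.0, -2.98]
contact_force: [0.5, 0.8, 0.8]
grip_width: 91.9
finger_force: 0.0
```

Call:
{"api": "jog_arm", "payload": {
  "targets": [
    {"xyz": [-0.07, -0.53, 0.01], "spin": 0},
    {"xyz": [-0.07, -0.53, 0.01], "spin": 0},
    {"xyz": [-0.06, -0.53, 0.01], "spin": 0},
    {"xyz": [-0.07, -0.53, 0.01], "spin": 0},
    {"xyz": [-0.06, -0.53, 0.01], "spin": 0},
    {"xyz": [-0.07, -0.53, 0.02], "spin": 0},
    {"xyz": [-0.06, -0.53, 0.01], "spin": 0},
    {"xyz": [-0.07, -0.53, 0.02], "spin": 0},
    {"xyz": [-0.06, -0.53, 0.01], "spin": 0},
    {"xyz": [-0.07, -0.53, 0.02], "spin": 0}
  ]
}}

```text
time: 2.6
tool_pos: [520.0, -331.1, 229.4]
tcp_rot: [3.141, -0.0, -2.982]
contact_force: [0.9, -1.2, 0.5]
grip_width: 92.1
finger_force: 0.0
```

```bash
python3 - <<'E'
from h import *
o=bot.get_obs(); print(o["tool_pos"],o["tcp_rot"])
s=bot.capture("scene"); t=bot.capture("top"); cv2.imwrite("pics/s1.png",s)
print(w2px("scene",o["tool_pos"]),w2px("top",o["tool_pos"]))
cv2.imwrite("pics/c3.png",np.hstack([crop(s,130,100,100,150,4),crop(t,400,170,100,150,4)]))
E
```

```text
[ 520.01276249 -331.12845842  229.35519556] [ 3.14082625e+00 -4.57317486e-04 -2.98152912e+00]
[[179.58881371 195.48665337]] [[463.37507196 230.18475093]]
```

View pics/c3.png

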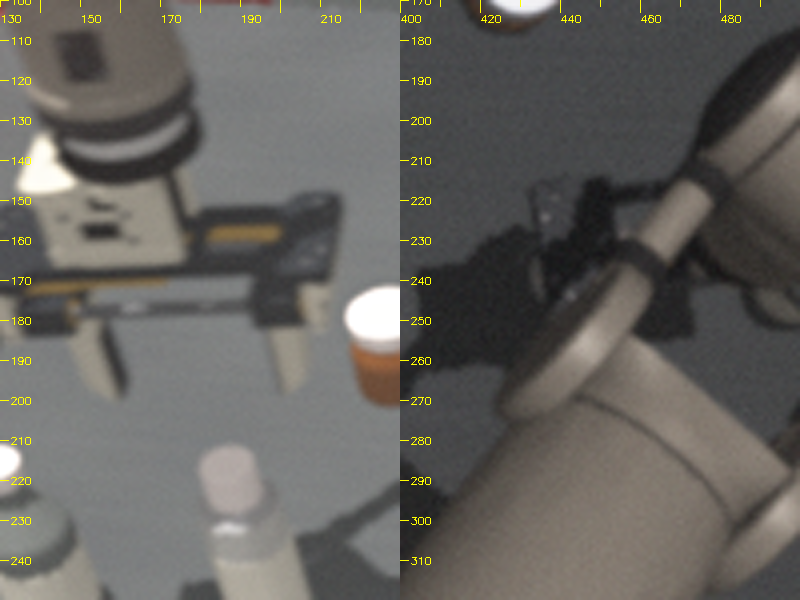

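The scene picture shows finger tips about 1 px right of prediction (midpoint ≈(180.6,199)) and the cap at (186.5,216), so the estimate is good to about 2 mm. Next I descend and grip.

```bash
python3 -c "
from plan import *
plan([(521.3,-330,106,3.3016,7)])"
```

```text
[{"xyz": [0, 0, .22], "spin": .0}, {"xyz": [0, 0, .22], "spin": .0}, {"xyz": [0, 0, .22], "spin": .0}, {"xyz": [0, 0, .22], "spin": .0}, {"xyz": [-.01, 0, .22], "spin": .0}, {"xyz": [0, 0, .22], "spin": .0}, {"xyz": [-.01, 0, .23], "spin": .0}, {"xyz": [0, 0, 0], "spin": 0}, {"xyz": [0, 0, 0], "spin": 0}, {"xyz": [0, 0, 0], "spin": 0}]
end [ 521.5 -329.6  105.9] 3.3018
max 0.23
```

Call:
{"api": "jog_arm", "payload": {
  "targets": [
    {"xyz": [0, 0, 0.22], "spin": 0},
    {"xyz": [0, 0, 0.22], "spin": 0},
    {"xyz": [0, 0, 0.22], "spin": 0},
    {"xyz": [0, 0, 0.22], "spin": 0},
    {"xyz": [-0.01, 0, 0.22], "spin": 0},
    {"xyz": [0, 0, 0.22], "spin": 0},
    {"xyz": [-0.01, 0, 0.23], "spin": 0},
    {"xyz": [0, 0, 0], "spin": 0},
    {"xyz": [0, 0, 0], "spin": 0},
    {"xyz": [0, 0, 0], "spin": 0}
  ]
}}

```text
time: 3.95
tool_pos: [521.9, -329.8, 106.9]
tcp_rot: [-3.141, 0.001, -2.981]
contact_force: [-0.5, -0.1, -0.4]
grip_width: 92.1
finger_force: 0.0
```

Call:
{"api": "jog_arm", "payload": {
  "targets": [
    {"xyz": [0, 0, 0], "spin": 0},
    {"xyz": [0, 0, 0], "spin": 0},
    {"xyz": [0, 0, 0], "spin": 0},
    {"xyz": [0, 0, 0], "spin": 0},
    {"xyz": [0, 0, 0], "spin": 0},
    {"xyz": [0, 0, 0], "spin": 0},
    {"xyz": [0, 0, 0], "spin": 0},
    {"xyz": [0, 0, 0], "spin": 0},
    {"xyz": [0, 0, 0], "spin": 0},
    {"xyz": [0, 0, 0], "spin": 0}
  ],
  "gripper": 0
}}

```text
time: 5.2
tool_pos: [521.5, -329.6, 105.9]
tcp_rot: [-3.142, 0.0, -2.981]
contact_force: [1.2, -0.5, -1.0]
grip_width: 51.5
finger_force: 30.0
```

```bash
cat >> plan.py <<'E'
JX,JY,JW=548.5,0.5,0.16
def jig(x,y,gz,n,w=np.pi+JW):
    c,s=np.cos(JW),np.sin(JW); return (JX+c*x-s*y,JY+s*x+c*y,gz-19,w,n)
E
python3 -c "
from plan import *
plan([(521.5,-329.6,196,3.3016,4),jig(58,-40,212,12),jig(58,-40,150,4)])"
```

```text
[{"xyz": [0, 0, -.28], "spin": .0}, {"xyz": [0, 0, -.28], "spin": .0}, {"xyz": [0, 0, -.28], "spin": .0}, {"xyz": [0, 0, -.29], "spin": .0}, {"xyz": [-.14, .29, 0], "spin": .0}, {"xyz": [-.14, .29, 0], "spin": .0}, {"xyz": [-.14, .29, 0], "spin": .0}, {"xyz": [-.14, .29, 0], "spin": .0}, {"xyz": [-.14, .29, .01], "spin": .0}, {"xyz": [-.15, .3, 0], "spin": .0}]
[{"xyz": [-.14, .29, .01], "spin": .0}, {"xyz": [-.15, .3, 0], "spin": .0}, {"xyz": [-.14, .29, .01], "spin": .0}, {"xyz": [-.15, .3, 0], "spin": .0}, {"xyz": [-.14, .29, .01], "spin": .0}, {"xyz": [-.15, .3, 0], "spin": .0}, {"xyz": [0, 0, .19], "spin": .0}, {"xyz": [0, 0, .2], "spin": .0}, {"xyz": [0, 0, .19], "spin": .0}, {"xyz": [0, 0, .2], "spin": .0}]
end [612.4 -29.6 130.7] 3.3018
max 0.3
```

Call:
{"api": "jog_arm", "payload": {
  "targets": [
    {"xyz": [0, 0, -0.28], "spin": 0},
    {"xyz": [0, 0, -0.28], "spin": 0},
    {"xyz": [0, 0, -0.28], "spin": 0},
    {"xyz": [0, 0, -0.29], "spin": 0},
    {"xyz": [-0.14, 0.29, 0], "spin": 0},
    {"xyz": [-0.14, 0.29, 0], "spin": 0},
    {"xyz": [-0.14, 0.29, 0], "spin": 0},
    {"xyz": [-0.14, 0.29, 0], "spin": 0},
    {"xyz": [-0.14, 0.29, 0.01], "spin": 0},
    {"xyz": [-0.15, 0.3, 0], "spin": 0}
  ]
}}

```text
time: 6.45
tool_pos: [566.1, -179.4, 195.0]
tcp_rot: [3.141, -0.001, -2.981]
contact_force: [0.8, -0.2, -1.4]
grip_width: 51.5
finger_force: 30.0
```

Call:
{"api": "jog_arm", "payload": {
  "targets": [
    {"xyz": [-0.14, 0.29, 0.01], "spin": 0},
    {"xyz": [-0.15, 0.3, 0], "spin": 0},
    {"xyz": [-0.14, 0.29, 0.01], "spin": 0},
    {"xyz": [-0.15, 0.3, 0], "spin": 0},
    {"xyz": [-0.14, 0.29, 0.01], "spin": 0},
    {"xyz": [-0.15, 0.3, 0], "spin": 0},
    {"xyz": [0, 0, 0.19], "spin": 0},
    {"xyz": [0, 0, 0.2], "spin": 0},
    {"xyz": [0, 0, 0.19], "spin": 0},
    {"xyz": [0, 0, 0.2], "spin": 0}
  ]
}}

```text
time: 7.7
tool_pos: [612.1, -30.3, 129.3]
tcp_rot: [3.141, -0.001, -2.982]
contact_force: [0.4, -0.5, -1.0]
grip_width: 51.2
finger_force: 30.0
```

```bash
python3 - <<'E'
from h import *
o=bot.get_obs(); p=o["tool_pos"]; print(p,o["tcp_rot"],o["grip_width"],o["contact_force"])
s=bot.capture("scene"); t=bot.capture("top")
print(w2px("scene",[p,[p[0],p[1],p[2]+59],[p[0],p[1],p[2]-106]]),w2px("top",p+[0,0,59]))
cv2.imwrite("pics/c4.png",np.hstack([crop(s,265,140,115,200,3),crop(t,260,150,130,150,3)[:0] if 0 else cv2.copyMakeBorder(crop(t,255,150,140,150,3),0,150,0,0,0)]))
E
```

```text
[612.06625907 -30.34556463 129.31789723] [ 3.14131779e+00 -7.36028118e-04 -2.98242507e+00] 51.217391937761775 [ 0.42033048 -0.46334307 -1.01524347]
[[303.05178241 263.40469352]
 [302.22318361 246.2403015 ]
 [304.37800379 290.87731809]] [[336.20106043 191.45464004]]
```

View pics/c4.png

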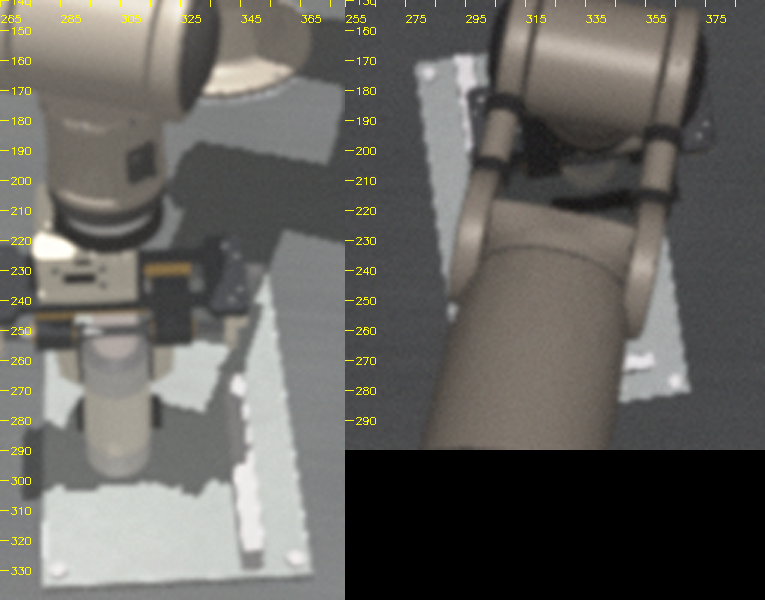

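The scene picture shows the can bottom at (305,299), centred on the black saddle (ends at u≈291 and 319), which matches prediction within 1 px. I'll use the scene-based jig pose and lever the can over the front saddle.

```bash
sed -i 's/^JX,JY,JW=.*/JX,JY,JW=550.5,1.5,0.159/' plan.py; cat > tilt.py <<'E'
from plan import *
def G(d,L=125,n=1):
    th=np.radians(d); q=max(np.sin(th),1e-3); zp=11.2+26*(np.hypot(1,1/q)-1/q)
    s=min(60,max(0,zp-12)/max(np.cos(th),1e-3))
    x=23-(L-s)*np.sin(th)+26*np.cos(th); z=zp+(L-s)*np.cos(th)+26*np.sin(th)
    return jig(x,-40,z,n)
E
python3 -c "
from tilt import *
plan([jig(50,-40,137,2)]+[G(d) for d in (6,12,18,24,30,36,42,48)])"
```

```text
[{"xyz": [.04, 0, .08], "spin": .01}, {"xyz": [.04, .01, .08], "spin": .0}, {"xyz": [.17, 0, -.03], "spin": .0}, {"xyz": [.17, 0, -0], "spin": .0}, {"xyz": [.16, 0, .01], "spin": .0}, {"xyz": [.15, 0, .02], "spin": .0}, {"xyz": [.15, 0, .05], "spin": .0}, {"xyz": [.13, 0, .06], "spin": .0}, {"xyz": [.13, 0, .07], "spin": .0}, {"xyz": [.11, 0, .09], "spin": .0}]
end [513.6 -44.7  96.3] 3.3008
max 0.17
```

Call:
{"api": "jog_arm", "payload": {
  "targets": [
    {"xyz": [0.04, 0, 0.08], "spin": 0.01},
    {"xyz": [0.04, 0.01, 0.08], "spin": 0},
    {"xyz": [0.17, 0, -0.03], "spin": 0},
    {"xyz": [0.17, 0, 0], "spin": 0},
    {"xyz": [0.16, 0, 0.01], "spin": 0},
    {"xyz": [0.15, 0, 0.02], "spin": 0},
    {"xyz": [0.15, 0, 0.05], "spin": 0},
    {"xyz": [0.13, 0, 0.06], "spin": 0},
    {"xyz": [0.13, 0, 0.07], "spin": 0},
    {"xyz": [0.11, 0, 0.09], "spin": 0}
  ]
}}

```text
time: 9.05
tool_pos: [512.9, -45.0, 96.1]
tcp_rot: [-3.141, 0.0, -2.982]
contact_force: [1.6, -0.9, 3.7]
grip_width: 51.4
finger_force: 30.0
```

```bash
python3 - <<'E'
from h import *
o=bot.get_obs(); print(o["tool_pos"],o["contact_force"],o["moment"],o["grip_width"],o["finger_force"])
s=bot.capture("scene")
cv2.imwrite("pics/c5.png",crop(s,265,190,115,150,4))
E
```

```text
[512.92984866 -44.96438642  96.12488072] [ 1.5885548  -0.86586971  3.70434668] [-0.15548674 -0.30698905 -0.10021794] 51.39787981460219 30.000759065151215
```

View pics/c5.png

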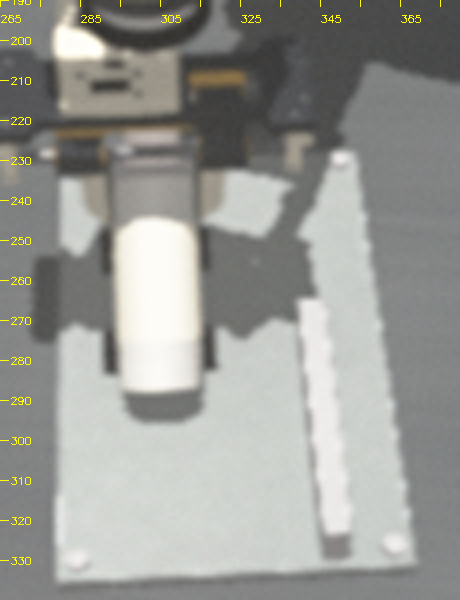

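The picture shows the can tilting as planned: its bottom at (305,288) leans on the front saddle and the cap tilts towards the stop at low force. I'll continue.

```bash
python3 -c "
from tilt import *
plan([G(d) for d in (54,60,66,71,75,78,81,85)]+[jig(-43,-40,46,1),jig(-43,-40,44,1)])"
```

```text
[{"xyz": [.09, 0, .11], "spin": .0}, {"xyz": [.07, 0, .12], "spin": .0}, {"xyz": [.04, 0, .13], "spin": .0}, {"xyz": [-.01, 0, .12], "spin": .0}, {"xyz": [-.05, 0, .09], "spin": .0}, {"xyz": [-.09, 0, .08], "spin": .0}, {"xyz": [-.13, 0, .07], "spin": .0}, {"xyz": [.03, 0, .05], "spin": .0}, {"xyz": [.04, 0, .1], "spin": .0}, {"xyz": [0, 0, .02], "spin": .0}]
end [514.3 -44.6  25.1] 3.3008
max 0.13
```

Call:
{"api": "jog_arm", "payload": {
  "targets": [
    {"xyz": [0.09, 0, 0.11], "spin": 0},
    {"xyz": [0.07, 0, 0.12], "spin": 0},
    {"xyz": [0.04, 0, 0.13], "spin": 0},
    {"xyz": [-0.01, 0, 0.12], "spin": 0},
    {"xyz": [-0.05, 0, 0.09], "spin": 0},
    {"xyz": [-0.09, 0, 0.08], "spin": 0},
    {"xyz": [-0.13, 0, 0.07], "spin": 0},
    {"xyz": [0.03, 0, 0.05], "spin": 0},
    {"xyz": [0.04, 0, 0.1], "spin": 0},
    {"xyz": [0, 0, 0.02], "spin": 0}
  ]
}}

```text
time: 10.35
tool_pos: [516.0, -44.8, 26.3]
tcp_rot: [-3.14, 0.004, -2.982]
contact_force: [-0.5, 0.3, 23.1]
grip_width: 51.5
finger_force: 30.0
```

```bash
python3 - <<'E'
from h import *
o=bot.get_obs(); print(o["tool_pos"],o["contact_force"],o["moment"],o["grip_width"],o["finger_force"])
s=bot.capture("scene")
cv2.imwrite("pics/c6.png",crop(s,265,190,115,150,4))
E
```

```text
[516.00484449 -44.83501497  26.29906986] [-0.49749818  0.26466905 23.06393249] [ 0.20454255 -0.09134661  0.16948335] 51.51189780616937 29.982165098190308
```

View pics/c6.png

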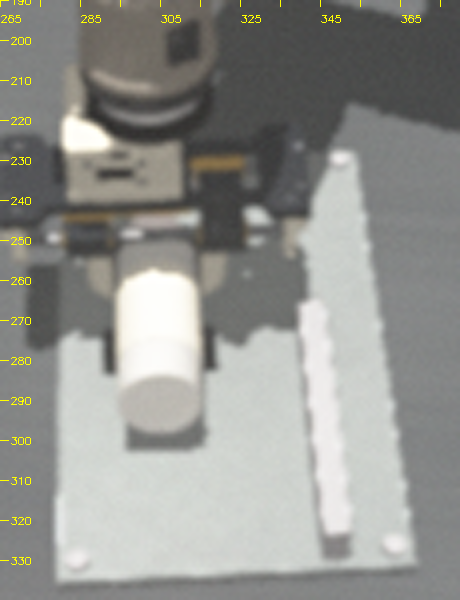

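The can now lies in the saddles, bottom at (303,291) and cap under the gripper towards the stop, with 23 N of downward press. I release it, shift the fingers towards its bottom, and regrip to slide it nearer home.

Call:
{"api": "jog_arm", "payload": {
  "targets": [
    {"xyz": [0, 0, -0.03], "spin": 0},
    {"xyz": [0, 0, 0], "spin": 0},
    {"xyz": [0, 0, 0], "spin": 0},
    {"xyz": [0, 0, 0], "spin": 0},
    {"xyz": [0, 0, 0], "spin": 0},
    {"xyz": [0, 0, 0], "spin": 0},
    {"xyz": [-0.1, 0, 0], "spin": 0},
    {"xyz": [-0.1, 0, 0], "spin": 0},
    {"xyz": [-0.1, 0, 0], "spin": 0},
    {"xyz": [-0.1, 0, 0], "spin": 0}
  ],
  "gripper": 100
}}

```text
time: 11.65
tool_pos: [546.6, -39.4, 27.5]
tcp_rot: [3.142, 0.0, -2.982]
contact_force: [-0.0, 0.3, -0.3]
grip_width: 91.6
finger_force: 0.0
```

Call:
{"api": "jog_arm", "payload": {
  "targets": [
    {"xyz": [0, 0, 0], "spin": 0},
    {"xyz": [0, 0, 0], "spin": 0},
    {"xyz": [0, 0, 0], "spin": 0},
    {"xyz": [0, 0, 0], "spin": 0},
    {"xyz": [0, 0, 0], "spin": 0},
    {"xyz": [0, 0, 0], "spin": 0},
    {"xyz": [0, 0, 0], "spin": 0},
    {"xyz": [0, 0, 0], "spin": 0},
    {"xyz": [0, 0, 0], "spin": 0},
    {"xyz": [0, 0, 0], "spin": 0}
  ],
  "gripper": 0
}}

```text
time: 12.9
tool_pos: [546.0, -39.9, 27.6]
tcp_rot: [-3.141, 0.0, -2.982]
contact_force: [-0.7, -4.7, 1.2]
grip_width: 51.2
finger_force: 30.0
```

Call:
{"api": "jog_arm", "payload": {
  "targets": [
    {"xyz": [0.05, 0, 0], "spin": 0},
    {"xyz": [0.05, 0, 0], "spin": 0},
    {"xyz": [0.05, 0, 0], "spin": 0},
    {"xyz": [0.05, 0, 0], "spin": 0},
    {"xyz": [0.05, 0, 0], "spin": 0},
    {"xyz": [0.05, 0, 0], "spin": 0},
    {"xyz": [0.05, 0, 0], "spin": 0},
    {"xyz": [0.05, 0, 0], "spin": 0},
    {"xyz": [0, 0, 0], "spin": 0},
    {"xyz": [0, 0, 0], "spin": 0}
  ]
}}

```text
time: 14.15
tool_pos: [526.1, -43.4, 32.0]
tcp_rot: [-3.137, 0.027, -2.985]
contact_force: [28.3, 15.3, 5.2]
grip_width: 51.2
finger_force: 30.1
```

Call:
{"api": "jog_arm", "payload": {
  "targets": [
    {"xyz": [0, 0, 0], "spin": 0},
    {"xyz": [0, 0, 0], "spin": 0},
    {"xyz": [0, 0, 0], "spin": 0},
    {"xyz": [0, 0, 0], "spin": 0},
    {"xyz": [0, 0, 0], "spin": 0},
    {"xyz": [0, 0, -0.3], "spin": 0},
    {"xyz": [0, 0, -0.4], "spin": 0},
    {"xyz": [0, 0, -0.4], "spin": 0},
    {"xyz": [0, 0, -0.5], "spin": 0},
    {"xyz": [0, 0, -0.5], "spin": 0}
  ],
  "gripper": 100
}}

```text
time: 15.4
tool_pos: [514.0, -44.6, 196.6]
tcp_rot: [3.141, -0.0, -2.983]
contact_force: [1.0, -0.9, -0.3]
grip_width: 91.9
finger_force: 0.0
```

```bash
python3 - <<'E'
from plan import *
# tracked command: +.03 up, +32 mm then -32 mm jig x cancel, lift 2.1*80
p=load(); print(p); p[2]+=2.4+168; json.dump(p,open("cmd.json","w"))
o=bot.get_obs(); print(o["tool_pos"],o["tcp_rot"],p)
# approach 150 above square, tool y along square +y
w=np.pi-0.456; plan([(505,150,200,3.30-0.25,5),(491.5,355,200,w,5)],save=False)
E
```

```text
[514.3492712719534, -44.58687424441762, 25.14099999999989, 3.3007999999999984]
[514.00379129 -44.62208111 196.64966731] [ 3.14137804e+00 -4.25390142e-04 -2.98256851e+00] [514.3492712719534, -44.58687424441762, 195.54099999999988, 3.3007999999999984]
[{"xyz": [-.05, .48, -.01], "spin": .5}, {"xyz": [-.03, .49, -.01], "spin": .5}, {"xyz": [-.01, .49, -.01], "spin": .5}, {"xyz": [.02, .49, -.01], "spin": .5}, {"xyz": [.04, .48, -.02], "spin": .51}, {"xyz": [.08, .51, 0], "spin": .73}, {"xyz": [.12, .5, 0], "spin": .73}, {"xyz": [.15, .49, 0], "spin": .73}, {"xyz": [.19, .48, 0], "spin": .73}, {"xyz": [.22, .46, 0], "spin": .72}]
end [492.  355.1 200.3] 2.6858
max 0.73
```

The slide was blocked with 28 N, probably the body's shoulder meeting the rear saddle. Looking again.

```bash
python3 - <<'E'
from h import *
s=bot.capture("scene"); t=bot.capture("top")
cv2.imwrite("pics/s7.png",s);cv2.imwrite("pics/t7.png",t)
cv2.imwrite("pics/c7.png",np.hstack([crop(s,265,200,100,140,4),crop(t,280,160,100,140,4)]))
E
```

```text
(no output)
```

View pics/c7.png

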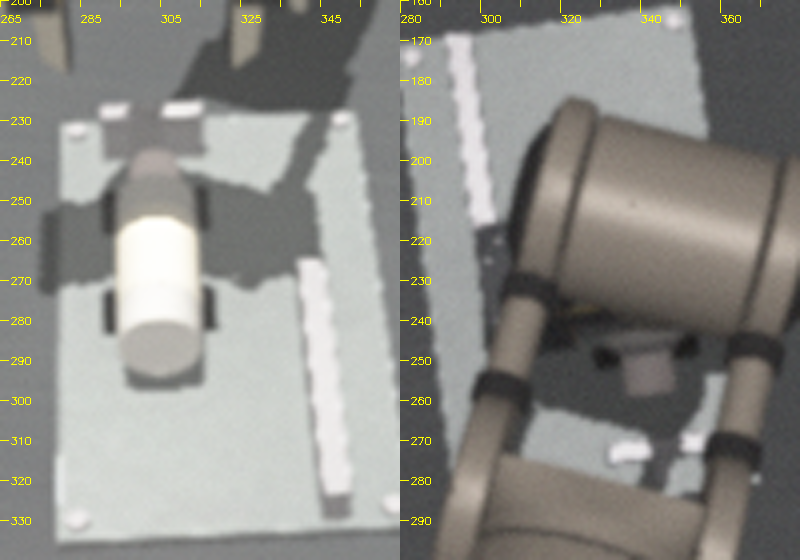

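```bash
python3 - <<'E'
from plan import *
def W(x,y,z): return jig(x,y,z+19,1)[:3]
for b in (55,60,65,70,75): print(b,"bottom c",w2px("scene",W(b,-40,48))[0].round(1),"cap top edge",w2px("scene",W(b-165,-40,65))[0].round(1),"capend topcam",w2px("top",W(b-165,-40,60))[0].round(1), "shoulder top edge",w2px("scene",W(b-130,-40,74))[0].round(1))
E
```

```text
55 bottom c [304.6 284.6] cap top edge [302.6 231.1] capend topcam [343.3 260. ] shoulder top edge [302.9 238.4]
60 bottom c [304.6 286.2] cap top edge [302.7 232.4] capend topcam [343.1 258.1] shoulder top edge [302.9 239.8]
65 bottom c [304.7 287.9] cap top edge [302.7 233.8] capend topcam [342.8 256.3] shoulder top edge [303.  241.2]
70 bottom c [304.7 289.5] cap top edge [302.8 235.2] capend topcam [342.6 254.4] shoulder top edge [303.  242.6]
75 bottom c [304.8 291.2] cap top edge [302.8 236.6] capend topcam [342.3 252.6] shoulder top edge [303.1 244.1]
```

The can lies over the front saddle (bottom at scene (305,287), so jig x≈60), but its narrow cap rests in the rear saddle with the shoulder stuck in front of it. I'll grip near the middle, lift, shift 20 mm towards the stop and set it down.

```bash
python3 - <<'E'
from plan import *
plan([jig(-12,-40.7,180,2),jig(-12,-40.7,45,7)])
plan([jig(-12,-40.7,63,4),jig(-32,-40.5,63,4),jig(-32,-40.5,62,2)])
plan([jig(-32,-40.5,44,6)])
E
```

```text
[{"xyz": [-.19, -.01, .22], "spin": .0}, {"xyz": [-.2, 0, .21], "spin": .0}, {"xyz": [0, 0, .24], "spin": .0}, {"xyz": [0, 0, .24], "spin": .0}, {"xyz": [0, 0, .24], "spin": .0}, {"xyz": [0, 0, .24], "spin": .0}, {"xyz": [0, 0, .24], "spin": .0}, {"xyz": [0, 0, .24], "spin": .0}, {"xyz": [0, 0, .25], "spin": .0}, {"xyz": [0, 0, 0], "spin": 0}]
end [545.3 -40.4  25.9] 3.3008
max 0.25
[{"xyz": [0, 0, -.06], "spin": .0}, {"xyz": [0, 0, -.06], "spin": .0}, {"xyz": [0, 0, -.05], "spin": .0}, {"xyz": [0, 0, -.06], "spin": .0}, {"xyz": [.06, 0, 0], "spin": .0}, {"xyz": [.06, 0, 0], "spin": .0}, {"xyz": [.07, 0, 0], "spin": .0}, {"xyz": [.06, 0, 0], "spin": .0}, {"xyz": [0, 0, .01], "spin": .0}, {"xyz": [0, 0, .01], "spin": .0}]
end [525.5 -43.6  42.7] 3.3008
max 0.07
[{"xyz": [0, 0, .04], "spin": .0}, {"xyz": [0, 0, .04], "spin": .0}, {"xyz": [0, 0, .04], "spin": .0}, {"xyz": [0, 0, .03], "spin": .0}, {"xyz": [0, 0, .04], "spin": .0}, {"xyz": [0, 0, .03], "spin": .0}, {"xyz": [0, 0, 0], "spin": 0}, {"xyz": [0, 0, 0], "spin": 0}, {"xyz": [0, 0, 0], "spin": 0}, {"xyz": [0, 0, 0], "spin": 0}]
end [525.5 -43.6  25.1] 3.3008
max 0.04
```

Call:
{"api": "jog_arm", "payload": {
  "targets": [
    {"xyz": [-0.19, -0.01, 0.22], "spin": 0},
    {"xyz": [-0.2, 0, 0.21], "spin": 0},
    {"xyz": [0, 0, 0.24], "spin": 0},
    {"xyz": [0, 0, 0.24], "spin": 0},
    {"xyz": [0, 0, 0.24], "spin": 0},
    {"xyz": [0, 0, 0.24], "spin": 0},
    {"xyz": [0, 0, 0.24], "spin": 0},
    {"xyz": [0, 0, 0.24], "spin": 0},
    {"xyz": [0, 0, 0.25], "spin": 0},
    {"xyz": [0, 0, 0], "spin": 0}
  ]
}}

```text
time: 16.75
tool_pos: [543.6, -40.1, 23.9]
tcp_rot: [3.14, -0.004, -2.983]
contact_force: [-0.2, 0.3, 0.2]
grip_width: 91.9
finger_force: 0.0
```

Call:
{"api": "jog_arm", "payload": {
  "targets": [
    {"xyz": [0, 0, 0], "spin": 0},
    {"xyz": [0, 0, 0], "spin": 0},
    {"xyz": [0, 0, 0], "spin": 0},
    {"xyz": [0, 0, 0], "spin": 0},
    {"xyz": [0, 0, 0], "spin": 0},
    {"xyz": [0, 0, 0], "spin": 0},
    {"xyz": [0, 0, 0], "spin": 0},
    {"xyz": [0, 0, 0], "spin": 0},
    {"xyz": [0, 0, 0], "spin": 0},
    {"xyz": [0, 0, 0], "spin": 0}
  ],
  "gripper": 0
}}

```text
time: 18.0
tool_pos: [545.3, -40.3, 26.1]
tcp_rot: [3.141, 0.0, -2.982]
contact_force: [-0.4, 1.4, 4.8]
grip_width: 51.2
finger_force: 30.0
```

Call:
{"api": "jog_arm", "payload": {
  "targets": [
    {"xyz": [0, 0, -0.06], "spin": 0},
    {"xyz": [0, 0, -0.06], "spin": 0},
    {"xyz": [0, 0, -0.05], "spin": 0},
    {"xyz": [0, 0, -0.06], "spin": 0},
    {"xyz": [0.06, 0, 0], "spin": 0},
    {"xyz": [0.06, 0, 0], "spin": 0},
    {"xyz": [0.07, 0, 0], "spin": 0},
    {"xyz": [0.06, 0, 0], "spin": 0},
    {"xyz": [0, 0, 0.01], "spin": 0},
    {"xyz": [0, 0, 0.01], "spin": 0}
  ]
}}

```text
time: 19.25
tool_pos: [525.7, -43.6, 42.7]
tcp_rot: [-3.142, 0.0, -2.982]
contact_force: [-0.0, 0.7, -2.2]
grip_width: 51.2
finger_force: 30.0
```

Free of contact (only the can's weight, about 2 N). Lowering and pressing, then checking force before release.

Call:
{"api": "jog_arm", "payload": {
  "targets": [
    {"xyz": [0, 0, 0.04], "spin": 0},
    {"xyz": [0, 0, 0.04], "spin": 0},
    {"xyz": [0, 0, 0.04], "spin": 0},
    {"xyz": [0, 0, 0.03], "spin": 0},
    {"xyz": [0, 0, 0.04], "spin": 0},
    {"xyz": [0, 0, 0.03], "spin": 0},
    {"xyz": [0, 0, 0], "spin": 0},
    {"xyz": [0, 0, 0], "spin": 0},
    {"xyz": [0, 0, 0], "spin": 0},
    {"xyz": [0, 0, 0], "spin": 0}
  ]
}}

```text
time: 20.5
tool_pos: [527.3, -43.6, 27.8]
tcp_rot: [-3.14, 0.005, -2.982]
contact_force: [-1.7, 1.7, 22.2]
grip_width: 51.3
finger_force: 30.0
```

Call:
{"api": "jog_arm", "payload": {
  "targets": [
    {"xyz": [0, 0, 0], "spin": 0},
    {"xyz": [0, 0, 0], "spin": 0},
    {"xyz": [0, 0, 0], "spin": 0},
    {"xyz": [0, 0, 0], "spin": 0},
    {"xyz": [0, 0, 0], "spin": 0},
    {"xyz": [0, 0, -0.3], "spin": 0},
    {"xyz": [0, 0, -0.4], "spin": 0},
    {"xyz": [0, 0, -0.4], "spin": 0},
    {"xyz": [0, 0, -0.5], "spin": 0},
    {"xyz": [0, 0, -0.5], "spin": 0}
  ],
  "gripper": 100
}}

```text
time: 21.75
tool_pos: [525.3, -43.6, 194.3]
tcp_rot: [3.141, -0.0, -2.982]
contact_force: [1.3, 0.5, 0.6]
grip_width: 91.8
finger_force: 0.0
```

```bash
python3 - <<'E'
from plan import *
p=load(); p[2]+=168; json.dump(p,open("cmd.json","w"))
w=np.pi-0.456; plan([(505,150,200,3.30-0.25,5),(492,355.3,200,w,5)])
E
```

```text
[{"xyz": [-.03, .49, -.02], "spin": .5}, {"xyz": [0, .49, -.02], "spin": .5}, {"xyz": [.02, .48, -.02], "spin": .5}, {"xyz": [.05, .48, -.01], "spin": .5}, {"xyz": [.07, .48, -.02], "spin": .51}, {"xyz": [.08, .51, 0], "spin": .73}, {"xyz": [.12, .5, 0], "spin": .73}, {"xyz": [.15, .49, 0], "spin": .73}, {"xyz": [.19, .48, 0], "spin": .73}, {"xyz": [.22, .47, 0], "spin": .72}]
end [492.2 355.5 200.3] 2.6858
max 0.73
```

Call:
{"api": "jog_arm", "payload": {
  "targets": [
    {"xyz": [-0.03, 0.49, -0.02], "spin": 0.5},
    {"xyz": [0, 0.49, -0.02], "spin": 0.5},
    {"xyz": [0.02, 0.48, -0.02], "spin": 0.5},
    {"xyz": [0.05, 0.48, -0.01], "spin": 0.5},
    {"xyz": [0.07, 0.48, -0.02], "spin": 0.51},
    {"xyz": [0.08, 0.51, 0], "spin": 0.73},
    {"xyz": [0.12, 0.5, 0], "spin": 0.73},
    {"xyz": [0.15, 0.49, 0], "spin": 0.73},
    {"xyz": [0.19, 0.48, 0], "spin": 0.73},
    {"xyz": [0.22, 0.47, 0], "spin": 0.72}
  ]
}}

```text
time: 23.0
tool_pos: [491.9, 356.7, 200.2]
tcp_rot: [-3.141, -0.0, 2.683]
contact_force: [0.1, 0.3, -0.3]
grip_width: 91.4
finger_force: 0.0
```

```bash
python3 - <<'E'
from plan import *
o=bot.get_obs(); p=o["tool_pos"]; print(p,o["tcp_rot"])
s=bot.capture("scene"); t=bot.capture("top"); cv2.imwrite("pics/s8.png",s);cv2.imwrite("pics/t8.png",t)
d=cv2.absdiff(t,cv2.imread("pics/top0.png"))
a=crop(s,275,215,60,90,4); b=crop(t,310,195,60,90,4); c=crop(s,410,150,80,120,4)
H=480; P=lambda a:cv2.copyMakeBorder(a,0,H-a.shape[0],0,0,0)
cv2.imwrite("pics/c8.png",np.hstack([P(a),P(b),P(c)]))
def W(x,y,z): return jig(x,y,z+19,1)[:3]
for b in (35,40,45): print(b,"bottom c",w2px("scene",W(b,-40,48))[0].round(1),"top edge of bottom",w2px("scene",W(b,-40,74))[0].round(1),"cap top edge",w2px("scene",W(b-165,-40,65))[0].round(1),"topcam: bottom",w2px("top",W(b,-40,74))[0].round(1),"capend ",w2px("top",W(b-165,-40,65))[0].round(1), "shoulder top edge",w2px("scene",W(b-130,-40,74))[0].round(1))
print("tcp px",w2px("scene",p)[0])
E
```

```text
[491.89528801 356.74048021 200.18061104] [-3.14135722e+00 -9.03284659e-05  2.68345744e+00]
35 bottom c [304.3 278.1] top edge of bottom [304.  271.5] cap top edge [302.4 225.8] topcam: bottom [336. 206.] capend  [344.4 267.3] shoulder top edge [302.7 232.8]
40 bottom c [304.4 279.7] top edge of bottom [304.1 273.1] cap top edge [302.5 227.1] topcam: bottom [335.8 204.2] capend  [344.2 265.5] shoulder top edge [302.7 234.2]
45 bottom c [304.5 281.3] top edge of bottom [304.1 274.7] cap top edge [302.5 228.4] topcam: bottom [335.5 202.3] capend  [343.9 263.6] shoulder top edge [302.8 235.6]
tcp px [476.54287481 217.11173435]
```

View pics/c8.png

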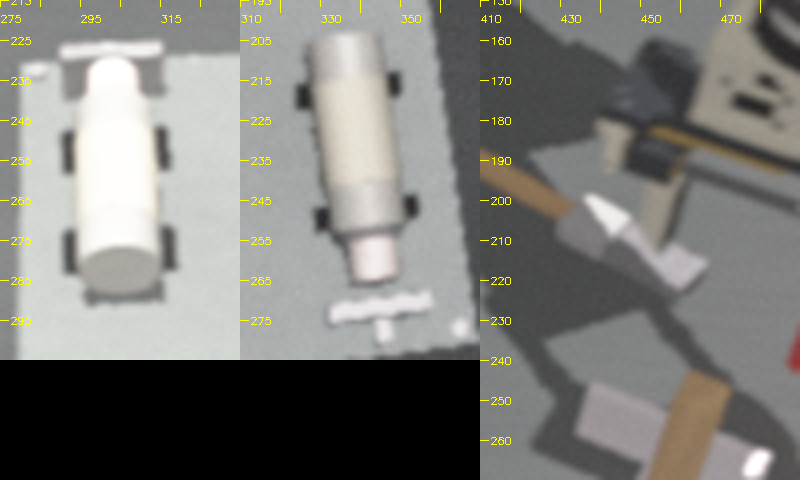

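The can lies level in both saddles, bottom at scene (304.5,282.5) and cap end at top (343,266), about 9 mm from the stop. The square's wood grip at scene (465,248) is unmoved. Next I check the solvent's clearance to the gripper body.

```bash
python3 - <<'E'
from plan import *
print("solvent",px2w("scene",(541,249.5),170),px2w("top",(123,217),170), px2w("top",(143,223),10))
c,s=np.cos(-.456),np.sin(-.456)
for q in (px2w("scene",(541,249.5),170)[0],px2w("top",(123,217),170)[0]):
    d=q[:2]-[494.3,354.3]; print("in square frame",c*d[0]+s*d[1],-s*d[0]+c*d[1])
plan([(494.3,354.3,150,np.pi-.456,4),(494.3,354.3,52,np.pi-.456,6)])
E
```

```text
solvent [[550.00325859 496.36889432 170.        ]] [[539.10066795 498.02271877 170.        ]] [[539.97051771 505.47063421  10.        ]]
in square frame -12.549946891789531 152.08196008377834
in square frame -23.066801722196374 148.765729921458
[{"xyz": [-.01, 0, .16], "spin": .0}, {"xyz": [-.01, 0, .16], "spin": .0}, {"xyz": [0, 0, .15], "spin": .0}, {"xyz": [-.01, 0, .16], "spin": .0}, {"xyz": [0, 0, .2], "spin": .0}, {"xyz": [0, 0, .2], "spin": .0}, {"xyz": [0, 0, .21], "spin": .0}, {"xyz": [0, 0, .2], "spin": .0}, {"xyz": [0, 0, .21], "spin": .0}, {"xyz": [0, 0, .2], "spin": .0}]
end [494.4 354.4  52.3] 2.6858
max 0.21
```

Call:
{"api": "jog_arm", "payload": {
  "targets": [
    {"xyz": [-0.01, 0, 0.16], "spin": 0},
    {"xyz": [-0.01, 0, 0.16], "spin": 0},
    {"xyz": [0, 0, 0.15], "spin": 0},
    {"xyz": [-0.01, 0, 0.16], "spin": 0},
    {"xyz": [0, 0, 0.2], "spin": 0},
    {"xyz": [0, 0, 0.2], "spin": 0},
    {"xyz": [0, 0, 0.21], "spin": 0},
    {"xyz": [0, 0, 0.2], "spin": 0},
    {"xyz": [0, 0, 0.21], "spin": 0},
    {"xyz": [0, 0, 0.2], "spin": 0}
  ]
}}

```text
time: 24.35
tool_pos: [494.3, 354.4, 51.2]
tcp_rot: [-3.142, -0.0, 2.686]
contact_force: [0.1, 0.2, -1.2]
grip_width: 91.7
finger_force: 0.0
```

Call:
{"api": "jog_arm", "payload": {
  "targets": [
    {"xyz": [0, 0, 0], "spin": 0},
    {"xyz": [0, 0, 0], "spin": 0},
    {"xyz": [0, 0, 0], "spin": 0},
    {"xyz": [0, 0, 0], "spin": 0},
    {"xyz": [0, 0, 0], "spin": 0},
    {"xyz": [0, 0, 0], "spin": 0},
    {"xyz": [0, 0, 0], "spin": 0},
    {"xyz": [0, 0, 0], "spin": 0},
    {"xyz": [0, 0, 0], "spin": 0},
    {"xyz": [0, 0, 0], "spin": 0}
  ],
  "gripper": 0
}}

```text
time: 25.6
tool_pos: [494.0, 354.0, 52.3]
tcp_rot: [-3.14, -0.001, 2.686]
contact_force: [-2.8, -3.3, 3.4]
grip_width: 27.9
finger_force: 30.0
```

```bash
python3 - <<'E'
from plan import *
y=np.pi+JW
plan([(494.4,354.4,155,2.6858,5),(510,250,158,2.85,5)])
plan([jig(85,-14,177,9),jig(85,-14,177,1)])
plan([jig(85,-14,19+66,8)])
E
```

```text
[{"xyz": [0, 0, -.26], "spin": -.0}, {"xyz": [0, 0, -.26], "spin": -.0}, {"xyz": [0, 0, -.25], "spin": -.0}, {"xyz": [0, 0, -.26], "spin": -.0}, {"xyz": [0, 0, -.25], "spin": -.0}, {"xyz": [-.15, -.22, -.01], "spin": -.33}, {"xyz": [-.14, -.22, -.01], "spin": -.33}, {"xyz": [-.14, -.23, -.01], "spin": -.33}, {"xyz": [-.13, -.23, -.01], "spin": -.33}, {"xyz": [-.12, -.23, -0], "spin": -.32}]
end [510.3 250.  157.9] 2.8498
max 0.33
[{"xyz": [-.27, -.28, -0], "spin": -.5}, {"xyz": [-.25, -.29, -0], "spin": -.5}, {"xyz": [-.24, -.31, -0], "spin": -.5}, {"xyz": [-.22, -.32, -0], "spin": -.5}, {"xyz": [-.21, -.33, -0], "spin": -.5}, {"xyz": [-.19, -.34, -0], "spin": -.5}, {"xyz": [-.17, -.34, -0], "spin": -.5}, {"xyz": [-.16, -.36, -0], "spin": -.5}, {"xyz": [-.13, -.36, -0], "spin": -.51}, {"xyz": [0, 0, -0], "spin": .0}]
end [636.5   1.  157.9] 3.3008
max 0.51
[{"xyz": [0, 0, .14], "spin": .0}, {"xyz": [0, 0, .14], "spin": .0}, {"xyz": [0, 0, .14], "spin": .0}, {"xyz": [0, 0, .15], "spin": .0}, {"xyz": [0, 0, .14], "spin": .0}, {"xyz": [0, 0, .15], "spin": .0}, {"xyz": [0, 0, .14], "spin": .0}, {"xyz": [0, 0, .15], "spin": .0}, {"xyz": [0, 0, 0], "spin": 0}, {"xyz": [0, 0, 0], "spin": 0}]
end [636.5   1.   65.9] 3.3008
max 0.15
```

Call:
{"api": "jog_arm", "payload": {
  "targets": [
    {"xyz": [0, 0, -0.26], "spin": 0},
    {"xyz": [0, 0, -0.26], "spin": 0},
    {"xyz": [0, 0, -0.25], "spin": 0},
    {"xyz": [0, 0, -0.26], "spin": 0},
    {"xyz": [0, 0, -0.25], "spin": 0},
    {"xyz": [-0.15, -0.22, -0.01], "spin": -0.33},
    {"xyz": [-0.14, -0.22, -0.01], "spin": -0.33},
    {"xyz": [-0.14, -0.23, -0.01], "spin": -0.33},
    {"xyz": [-0.13, -0.23, -0.01], "spin": -0.33},
    {"xyz": [-0.12, -0.23, 0], "spin": -0.32}
  ]
}}

```text
time: 26.85
tool_pos: [510.4, 249.6, 157.0]
tcp_rot: [3.141, -0.001, 2.851]
contact_force: [-0.0, 0.1, -5.3]
grip_width: 27.9
finger_force: 30.0
```

Call:
{"api": "jog_arm", "payload": {
  "targets": [
    {"xyz": [-0.27, -0.28, 0], "spin": -0.5},
    {"xyz": [-0.25, -0.29, 0], "spin": -0.5},
    {"xyz": [-0.24, -0.31, 0], "spin": -0.5},
    {"xyz": [-0.22, -0.32, 0], "spin": -0.5},
    {"xyz": [-0.21, -0.33, 0], "spin": -0.5},
    {"xyz": [-0.19, -0.34, 0], "spin": -0.5},
    {"xyz": [-0.17, -0.34, 0], "spin": -0.5},
    {"xyz": [-0.16, -0.36, 0], "spin": -0.5},
    {"xyz": [-0.13, -0.36, 0], "spin": -0.51},
    {"xyz": [0, 0, 0], "spin": 0}
  ]
}}

```text
time: 28.1
tool_pos: [637.2, -1.1, 156.5]
tcp_rot: [-3.142, -0.0, -2.985]
contact_force: [0.1, -0.0, -5.3]
grip_width: 27.8
finger_force: 30.0
```

Call:
{"api": "jog_arm", "payload": {
  "targets": [
    {"xyz": [0, 0, 0.14], "spin": 0},
    {"xyz": [0, 0, 0.14], "spin": 0},
    {"xyz": [0, 0, 0.14], "spin": 0},
    {"xyz": [0, 0, 0.15], "spin": 0},
    {"xyz": [0, 0, 0.14], "spin": 0},
    {"xyz": [0, 0, 0.15], "spin": 0},
    {"xyz": [0, 0, 0.14], "spin": 0},
    {"xyz": [0, 0, 0.15], "spin": 0},
    {"xyz": [0, 0, 0], "spin": 0},
    {"xyz": [0, 0, 0], "spin": 0}
  ]
}}

```text
time: 29.35
tool_pos: [636.7, 0.9, 66.2]
tcp_rot: [-3.141, 0.001, -2.982]
contact_force: [-0.5, 0.2, -4.7]
grip_width: 27.8
finger_force: 30.0
```

```bash
python3 - <<'E'
from plan import *
o=bot.get_obs(); print(o["tool_pos"],o["tcp_rot"],o["contact_force"],o["moment"],o["grip_width"])
plan([jig(85,-14,19+61.6,4)])
E
```

```text
[636.7365974    0.94597907  66.19393699] [-3.14149238e+00  6.34485643e-04 -2.98241544e+00] [-0.54932301  0.18820693 -4.67148064] [ 0.02022577 -0.018223   -0.05360061] 27.756545357718558
[{"xyz": [0, 0, .01], "spin": .0}, {"xyz": [0, 0, .01], "spin": .0}, {"xyz": [0, 0, .02], "spin": .0}, {"xyz": [0, 0, .01], "spin": .0}, {"xyz": [0, 0, 0], "spin": 0}, {"xyz": [0, 0, 0], "spin": 0}, {"xyz": [0, 0, 0], "spin": 0}, {"xyz": [0, 0, 0], "spin": 0}, {"xyz": [0, 0, 0], "spin": 0}, {"xyz": [0, 0, 0], "spin": 0}]
end [636.5   1.   61.9] 3.3008
max 0.02
```

Call:
{"api": "jog_arm", "payload": {
  "targets": [
    {"xyz": [0, 0, 0.01], "spin": 0},
    {"xyz": [0, 0, 0.01], "spin": 0},
    {"xyz": [0, 0, 0.02], "spin": 0},
    {"xyz": [0, 0, 0.01], "spin": 0},
    {"xyz": [0, 0, 0], "spin": 0},
    {"xyz": [0, 0, 0], "spin": 0},
    {"xyz": [0, 0.03, 0], "spin": 0},
    {"xyz": [0, 0.03, 0], "spin": 0},
    {"xyz": [0, 0.03, 0], "spin": 0},
    {"xyz": [0, 0.03, 0], "spin": 0}
  ]
}}

```text
time: 30.6
tool_pos: [635.6, 10.5, 62.3]
tcp_rot: [-3.141, 0.002, -2.982]
contact_force: [2.4, -4.3, 4.7]
grip_width: 27.7
finger_force: 30.0
```

Call:
{"api": "jog_arm", "payload": {
  "targets": [
    {"xyz": [0, 0.03, 0], "spin": 0},
    {"xyz": [0, 0.03, 0], "spin": 0},
    {"xyz": [0, 0, 0], "spin": 0},
    {"xyz": [0, 0, 0], "spin": 0},
    {"xyz": [0.04, 0, 0], "spin": 0},
    {"xyz": [0.04, 0, 0], "spin": 0},
    {"xyz": [0.04, 0, 0], "spin": 0},
    {"xyz": [0.04, 0, 0], "spin": 0},
    {"xyz": [0, 0, 0], "spin": 0},
    {"xyz": [0, 0, 0], "spin": 0}
  ]
}}

```text
time: 31.85
tool_pos: [622.4, 12.9, 62.4]
tcp_rot: [-3.141, 0.002, -2.983]
contact_force: [3.5, -4.2, 0.8]
grip_width: 27.7
finger_force: 30.0
```

Call:
{"api": "jog_arm", "payload": {
  "targets": [
    {"xyz": [0.04, 0, 0], "spin": 0},
    {"xyz": [0.04, 0, 0], "spin": 0},
    {"xyz": [0.03, 0, 0], "spin": 0},
    {"xyz": [0.03, 0, 0], "spin": 0},
    {"xyz": [0.03, 0, 0], "spin": 0},
    {"xyz": [0, 0.02, 0], "spin": 0},
    {"xyz": [0, 0, 0], "spin": 0},
    {"xyz": [0, 0, 0], "spin": 0},
    {"xyz": [0, 0, 0], "spin": 0},
    {"xyz": [0, 0, 0], "spin": 0}
  ]
}}

```text
time: 33.1
tool_pos: [609.6, 10.9, 62.6]
tcp_rot: [-3.138, 0.004, -2.982]
contact_force: [4.8, -9.6, -0.7]
grip_width: 28.1
finger_force: 30.0
```

```bash
cat > st.py <<'E'
from plan import *
o=bot.get_obs(); c,s=np.cos(JW),np.sin(JW); M=np.array([[c,s],[-s,c]])
print("jig xy",M@(o["tool_pos"][:2]-[JX,JY]),"F jig",M@o["contact_force"][:2],o["contact_force"][2],"mom",o["moment"],o["tcp_rot"],o["tool_pos"][2])
E
python3 st.py
```

```text
jig xy [59.81411416 -0.08574969] F jig [  3.17711185 -10.25335138] -0.7029049290272684 mom [-1.7461387  -1.02883511 -0.01361965] [-3.13838049  0.00365387 -2.98247703] 62.55677552877248
```

Call:
{"api": "jog_arm", "payload": {
  "targets": [
    {"xyz": [0.02, 0, 0.01], "spin": 0},
    {"xyz": [0.02, 0, 0], "spin": 0},
    {"xyz": [0, 0, 0], "spin": 0},
    {"xyz": [0, 0, 0], "spin": 0},
    {"xyz": [0, 0, 0], "spin": 0},
    {"xyz": [0, 0, 0], "spin": 0},
    {"xyz": [0, 0, 0], "spin": 0},
    {"xyz": [0, 0, 0], "spin": 0},
    {"xyz": [0, 0, 0], "spin": 0},
    {"xyz": [0, 0, 0], "spin": 0}
  ]
}}

```text
time: 34.35
tool_pos: [608.9, 10.8, 62.8]
tcp_rot: [-3.138, 0.01, -2.982]
contact_force: [11.7, -7.5, -1.2]
grip_width: 28.4
finger_force: 30.0
```

```bash
python3 st.py
```

```text
jig xy [59.17893316 -0.07795937] F jig [10.39224957 -9.22084589] -1.217790811846354 mom [-1.28834667 -2.16039398  0.06235357] [-3.13784636  0.00979016 -2.98249337] 62.758819664973295
```

Call:
{"api": "jog_arm", "payload": {
  "targets": [
    {"xyz": [0.01, 0, 0.02], "spin": 0},
    {"xyz": [0, 0, 0.01], "spin": 0},
    {"xyz": [0, 0, 0], "spin": 0},
    {"xyz": [0, 0, 0], "spin": 0},
    {"xyz": [0, 0, 0], "spin": 0},
    {"xyz": [0, 0, 0], "spin": 0},
    {"xyz": [0, 0, 0], "spin": 0},
    {"xyz": [0, 0, 0], "spin": 0},
    {"xyz": [0, 0, 0], "spin": 0},
    {"xyz": [0, 0, 0], "spin": 0}
  ]
}}

```text
time: 35.6
tool_pos: [609.0, 10.7, 62.7]
tcp_rot: [-3.137, 0.012, -2.983]
contact_force: [9.1, -6.4, 14.0]
grip_width: 27.9
finger_force: 30.0
```

```bash
python3 st.py; python3 - <<'E'
from plan import *
s=bot.capture("scene"); t=bot.capture("top"); cv2.imwrite("pics/s9.png",s); cv2.imwrite("pics/t9.png",t)
def W(x,y,z): return jig(x,y,z+19,1)[:3]
# brightness along the jig-x line y=-40 near cap/stop and along y=-58 (stop front edge), old picture vs now
for n,z in(("top",54),("scene",54)):
    for y in(-40,-60,-20):
        pts=[w2px(n,W(x,y,z))[0] for x in range(-140,-96,4)]
        old=cv2.imread(f"pics/{n[0]}8.png"); g=lambda im:[int(cv2.getRectSubPix(im,(1,1),(float(a),float(b))).mean()) for a,b in pts]
        print(n,y,"then",g(old),"now",g(s if n=="scene" else t))
E
```

```text
jig xy [59.21259147 -0.14158577] F jig [ 8.02509393 -7.72803506] 13.993476628080382 mom [-0.82107833 -1.26184938  0.19917466] [-3.13749159  0.01246937 -2.98256082] 62.67357502234928
top -40 then [232, 215, 176, 153, 130, 211, 236, 238, 238, 238, 238] now [230, 221, 224, 236, 237, 237, 237, 235, 211, 151, 157]
top -60 then [230, 213, 174, 172, 173, 171, 169, 167, 169, 171, 170] now [228, 207, 163, 163, 168, 169, 164, 163, 153, 125, 124]
top -20 then [231, 217, 180, 169, 150, 152, 152, 144, 145, 133, 124] now [230, 210, 151, 120, 121, 145, 146, 127, 88, 78, 84]
scene -40 then [237, 238, 227, 241, 255, 255, 255, 255, 255, 253, 251] now [121, 124, 128, 133, 141, 141, 139, 131, 122, 120, 121]
scene -60 then [218, 231, 210, 165, 138, 139, 145, 147, 149, 150, 154] now [214, 228, 208, 166, 141, 139, 142, 147, 168, 200, 222]
scene -20 then [219, 238, 234, 187, 142, 137, 141, 147, 148, 149, 150] now [109, 123, 145, 152, 132, 106, 82, 71, 65, 72, 86]
```

The top picture's brightness profile shows no gap left between cap and stop. I'll add a little more push on both faces, settle, and hand in.

Call:
{"api": "jog_arm", "payload": {
  "targets": [
    {"xyz": [0.01, 0.01, 0], "spin": 0},
    {"xyz": [0.01, 0, 0], "spin": 0},
    {"xyz": [0, 0, 0], "spin": 0},
    {"xyz": [0, 0, 0], "spin": 0},
    {"xyz": [0, 0, 0], "spin": 0},
    {"xyz": [0, 0, 0], "spin": 0},
    {"xyz": [0, 0, 0], "spin": 0},
    {"xyz": [0, 0, 0], "spin": 0},
    {"xyz": [0, 0, 0], "spin": 0},
    {"xyz": [0, 0, 0], "spin": 0}
  ]
}}

```text
time: 36.95
tool_pos: [608.8, 10.8, 62.8]
tcp_rot: [-3.136, 0.016, -2.982]
contact_force: [13.6, -7.9, 9.7]
grip_width: 27.9
finger_force: 30.0
```

```bash
python3 st.py
```

```text
jig xy [ 5.90186701e+01 -4.18592599e-02] F jig [12.15077731 -9.92068464] 9.67590420752731 mom [-1.08460813 -2.11232657  0.2506972 ] [-3.1362069   0.01564811 -2.98234796] 62.78418523860775
```

```bash
python3 -c "
from plant import bot
print(bot.close_job())"
```

```text
the job is handed in; nothing more can be done
None
```

The job is handed in at about 37 s of the 67 s allowed, and no verdict came back: the can lies in the cradle with its cap on the stop, and the gripper is still holding the square pressed into the corner, at about 12 N towards the can and 10 N towards the fence.

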